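# Injectors from the test rack to the carrying rack, in the same order

## Task

Move the four fuel injectors from the blue test rack to the carrying rack with the aluminium pockets, one standing upright in each pocket, in the same order counted from the end with the black knob: the injector nearest the test rack's knob goes in the pocket nearest the carrying rack's knob, and so on. Set each one down gently, without dropping it or tipping it over, and let go of it.

Things in the scene. Friction and masses are not known exactly. Their poses are not given: they have to be found in the camera images.
- injector_a: The tall slim injector: 88 mm high, plain steel cylinder 18 mm across above the foot. Loose, upright, on a round black foot 26 mm across, 10 mm high. Origin: centre of its underside, z up its axis. 60 to 120 g.
- injector_b: The short stout injector: 66 mm high, plain steel cylinder 24 mm across above the foot. Loose, upright, on a round black foot 26 mm across, 10 mm high. Origin: centre of its underside, z up its axis. 60 to 120 g.
- injector_c: The injector with the wide head: 78 mm high, steel stem 18 mm across, and on top from 56 to 78 mm a round aluminium head 32 mm across. Loose, upright, on a round black foot 26 mm across, 10 mm high. Origin: centre of its underside, z up its axis. 60 to 120 g.
- injector_d: The injector with the side plug: 82 mm high, steel cylinder 20 mm across, with a small black plastic plug (14 mm wide, 29 to 43 mm above the underside) that sticks out to 23 mm from the axis along its own +x; plain above the plug. Loose, upright, on a round black foot 26 mm across, 10 mm high. Origin: centre of its underside, z up its axis. 60 to 120 g.
- seat_a: Fixed black rubber cup on the test rack, 46 mm across, 14 mm high, floor 4 mm thick, 36 mm clear inside; origin: centre of its underside. The four cups look alike. Injector a stands in this one at the start; the cup stays and marks the place injector a came from.
- seat_b: Fixed black rubber cup on the test rack, 46 mm across, 14 mm high, floor 4 mm thick, 36 mm clear inside; origin: centre of its underside. The four cups look alike. Injector b stands in this one at the start; the cup stays and marks the place injector b came from.
- seat_c: Fixed black rubber cup on the test rack, 46 mm across, 14 mm high, floor 4 mm thick, 36 mm clear inside; origin: centre of its underside. The four cups look alike. Injector c stands in this one at the start; the cup stays and marks the place injector c came from.
- seat_d: Fixed black rubber cup on the test rack, 46 mm across, 14 mm high, floor 4 mm thick, 36 mm clear inside; origin: centre of its underside. The four cups look alike. Injector d stands in this one at the start; the cup stays and marks the place injector d came from.
- test_rack: Fixed blue base 64 x 252 x 12 mm with the four black cups; injectors stand in them in any order, undersides 16 mm above the table. Places 52 mm apart along its own y: y = 78, 26, -26, -78 mm, x = 0. A black knob (26 mm across, 34 mm high) at y = +124 mm marks the end to count from. Origin: row's centre, on the table; z up. Left or right of centre, turned any way.
- carry_rack: Fixed dark base 64 x 252 x 12 mm with four empty aluminium pockets, 48 x 48 mm inside, walls 4 mm, floor 16 mm and wall tops 30 mm above the table. Places 52 mm apart along its own y: y = 78, 26, -26, -78 mm, x = 0. A black knob (26 mm across, 34 mm high) at y = +124 mm marks the end to count from. Origin: row's centre, on the table; z up. Left or right of centre, turned any way.
Not all that is in view belongs to the job. What is shaped like the injector_a but purple or red is not meant.

How it is judged:
At the end, for the whole second after the job is handed in: Each injector stands upright (within 0.12 rad) on the floor of the carrying rack's pocket (base within 15 mm of the pocket's centre along and across the row, and about 6 mm in height) whose number from the knob is that of the cup it came from on the test rack, at rest and released (((y of seat_a in the frame of test_rack between 0.063 and 0.093 m and y of injector_a in the frame of carry_rack between 0.063 and 0.093 m) or (y of seat_a in the frame of test_rack between 0.011 and 0.041 m and y of injector_a in the frame of carry_rack between 0.011 and 0.041 m) or (y of seat_a in the frame of test_rack between -0.041 and -0.011 m and y of injector_a in the frame of carry_rack between -0.041 and -0.011 m) or (y of seat_a in the frame of test_rack between -0.093 and -0.063 m and y of injector_a in the frame of carry_rack between -0.093 and -0.063 m)) and x of injector_a in the frame of carry_rack between -0.015 and 0.015 m and z of injector_a in the frame of carry_rack between 0.01 and 0.022 m and angle between each of injector_a, injector_b, injector_c, injector_d's own z axis and vertical below 0.12 rad and linear speed of each of injector_a, injector_b, injector_c, injector_d below 0.02 m/s and angular speed of each of injector_a, injector_b, injector_c, injector_d below 0.2 rad/s and contact force between the fingers and injector_a below 0.1 N and ((y of seat_b in the frame of test_rack between 0.063 and 0.093 m and y of injector_b in the frame of carry_rack between 0.063 and 0.093 m) or (y of seat_b in the frame of test_rack between 0.011 and 0.041 m and y of injector_b in the frame of carry_rack between 0.011 and 0.041 m) or (y of seat_b in the frame of test_rack between -0.041 and -0.011 m and y of injector_b in the frame of carry_rack between -0.041 and -0.011 m) or (y of seat_b in the frame of test_rack between -0.093 and -0.063 m and y of injector_b in the frame of carry_rack between -0.093 and -0.063 m)) and x of injector_b in the frame of carry_rack between -0.015 and 0.015 m and z of injector_b in the frame of carry_rack between 0.01 and 0.022 m and contact force between the fingers and injector_b below 0.1 N and ((y of seat_c in the frame of test_rack between 0.063 and 0.093 m and y of injector_c in the frame of carry_rack between 0.063 and 0.093 m) or (y of seat_c in the frame of test_rack between 0.011 and 0.041 m and y of injector_c in the frame of carry_rack between 0.011 and 0.041 m) or (y of seat_c in the frame of test_rack between -0.041 and -0.011 m and y of injector_c in the frame of carry_rack between -0.041 and -0.011 m) or (y of seat_c in the frame of test_rack between -0.093 and -0.063 m and y of injector_c in the frame of carry_rack between -0.093 and -0.063 m)) and x of injector_c in the frame of carry_rack between -0.015 and 0.015 m and z of injector_c in the frame of carry_rack between 0.01 and 0.022 m and contact force between the fingers and injector_c below 0.1 N and ((y of seat_d in the frame of test_rack between 0.063 and 0.093 m and y of injector_d in the frame of carry_rack between 0.063 and 0.093 m) or (y of seat_d in the frame of test_rack between 0.011 and 0.041 m and y of injector_d in the frame of carry_rack between 0.011 and 0.041 m) or (y of seat_d in the frame of test_rack between -0.041 and -0.011 m and y of injector_d in the frame of carry_rack between -0.041 and -0.011 m) or (y of seat_d in the frame of test_rack between -0.093 and -0.063 m and y of injector_d in the frame of carry_rack between -0.093 and -0.063 m)) and x of injector_d in the frame of carry_rack between -0.015 and 0.015 m and z of injector_d in the frame of carry_rack between 0.01 and 0.022 m and contact force between the fingers and injector_d below 0.1 N); the robot touches nothing.
It fails at once if an injector tipped over (past 0.8 rad) (angle between any of injector_a, injector_b, injector_c, injector_d's own z axis and vertical above 0.8 rad).
It fails at once if an injector dropped (falling free faster than 0.8 m/s, a fall of about 35 mm) ((linear speed of injector_a above 0.8 m/s and contact force between the fingers and injector_a below 0.05 N) or (linear speed of injector_b above 0.8 m/s and contact force between the fingers and injector_b below 0.05 N) or (linear speed of injector_c above 0.8 m/s and contact force between the fingers and injector_c below 0.05 N) or (linear speed of injector_d above 0.8 m/s and contact force between the fingers and injector_d below 0.05 N)).
It also fails if it takes over 109 s, if anything falls off the work surface, if the arm or the gripper's body presses on something with over 40 N, if the wrist force passes 120 N, or if a joint passes its speed limit or range.

## Robot

A 6-joint arm with a two-finger parallel gripper is mounted at the origin on the work surface. World frame = base frame: x ahead of the robot, y to its left, z up, the work surface at z = 0. Lengths are in m, angles in rad, forces in N, time in s.
With the tool pointing down it reaches from about 0.325 to 0.775 m from the base axis. Payload 9.3 kg.
Tool frame: the origin (TCP) lies midway between the tips of the shut fingers; the grasp point (between the pads) lies 19 mm behind it; z points along the fingers, y is the line along which they close (so a half turn about z gives the same grasp; the last joint's range is limited). The gripper opens to 85 mm and grips with 20 to 120 N. Pads are 22 mm wide; open, the fingers measure 114 mm over their backs; the gripper's body (76 mm by 85 mm) begins 54 mm behind the grasp point. The pads swing forward as they close: fully open they stand 13 mm farther back than shut.
Start: joints at [1.079, 0.259, 0.021, 1.334, 0, 1.418], TCP at [0.183, 0.519, 0.231] pointing down, gripper open.
Joint ranges: [-3.04, 3.04], [-0.91, 1.82], [-1.04, 1.36], [-1.92, 1.95], [-1.52, 1.45], [-3.14, 3.14]. Speed limits (rad/s): [2.22, 2.22, 2.79, 3.14, 3.14, 3.14].

## Interface

Orientations are given as [roll, pitch, yaw] about the fixed x, y, z axes, in that order (R = Rz(yaw) Ry(pitch) Rx(roll)).
In Python, from station import manip gives the robot as it stands.
- The arm moves only by the tool send_rows, never from a script. Its argument "moves" is a list of rows, each a list of 2 entries, a list of its own where there are three numbers: the shift along the tool's x, y, z each as a share of 0.5 m, from -1 to 1, then the turn, a rotation vector about the tool's x, y, z each as a share of 90 degrees, from -1 to 1. A call has 1 to 20 rows; each row shifts and turns the commanded pose from where the row before left it, along the tool's axes as they then stand; what a row does not reach is not made up. A row lasts 1/10 s, in which the tool goes at most 50 mm and 8.59 degrees, less where a joint would pass 70% of its speed; a pose out of reach is approached as far as the arm can. A call with a number of a shift or a turn outside -1 to 1 is refused whole. A call with a gripper value outside its range is refused whole. "hand" is the opening, from 0 (shut) to 1 (fully open), set as the call begins (left out, the last holds). The fingers move at their own pace and stop on an object; "force" is the grip in N (left out, the last holds). Time passes only in rows, so rows that do not move let the fingers close. It gives the time, the measured TCP pose, the force, the opening and the grip force at its end, in the units of the state.
- manip.get_obs(): the state, without advancing time (a new reading comes with each control period).
- manip.get_image(name): name is "side" or "top" or "wrist"; returns a dict with "frame" (480x640x3 uint8, red, green, blue), "mtx" (3x3 intrinsics, pixels), "origin" and "attitude" of the camera in the world. Camera axes: x right, y up, looking along -z (the intrinsics and any distortion apply to the point x, -y, -z); pixel columns grow to the right and rows downward; lengths in m; the calibration is good to about 2 mm. A picture is of the moment at which its call begins. There is no depth.
- manip.sign_off(): hands the job in; it is judged then, once.
The state is a dict: "t": time; "qpos": joint angles; "qvel": joint speeds; "joint_efforts": joint torques, N m; "position": TCP position; "eef_rot": TCP orientation; "ft_force": force on the tool from outside, world axes, zero at the start; "ft_torque": the same for the moment, N m; "width": opening from 0.0 (shut) to 1.0 (fully open); "grip_force": force on a finger pad.
Only numpy, scipy, OpenCV 4.12 (cv2) and the standard library are available. Lean on these libraries where they do the work, as an engineer would, in place of code of your own. Each camera call takes 0.05 s, during which the arm holds its last target. There are 200 camera calls.

## Working session

There is one attempt and no reset: what is moved stays moved. The work goes in short steps, Python scripts to look and compute and a tool call to move; the robot and the scene stay as the last step left them, time stands still between calls to the robot, and variables do not carry over. Pictures are saved under pics/ and viewed, at most 14 in all, crops included, and the job is handed in when it is done.

Besides the shell and the picture viewer there is one more tool, called after "Call:" as name([rows], argument=value, ...), one row to a line, values as JSON. send_rows: Moves the arm, as the interface text tells. Its arguments: {"type":"object","properties":{"moves":{"type":"array"},"hand":{"type":"number"},"force":{"type":"number"}},"required":["moves"]}

```bash
mkdir -p pics; ls; python3 - <<'E'
from station import manip
import cv2
o=manip.get_obs();print({k:o[k] for k in('t','position','eef_rot','width','ft_force')})
for n in('top','side'):
    d=manip.get_image(n);print(n,d['mtx'],d['origin'],d['attitude'],[k for k in d])
    cv2.imwrite(f'pics/{n}0.png',d['frame'][:,:,::-1])
E
```

```text
pics
{'t': 0.0, 'position': array([0.18263477, 0.51848242, 0.23065951]), 'eef_rot': array([-3.14025245e+00, -2.25653978e-04,  2.80281717e+00]), 'width': 0.9986290537070034, 'ft_force': array([-0.11594406, -0.01970537, -0.46664688])}
top [[519.74697666   0.         322.40438656]
 [  0.         519.74697666 250.91861331]
 [  0.           0.           1.        ]] [0.39858793 0.02274176 0.99852738] [ 0.12839032 -0.01587419 -1.58572727] ['frame', 'mtx', 'origin', 'attitude']
side [[478.74218267   0.         313.3175691 ]
 [  0.         478.74218267 238.29927495]
 [  0.           0.           1.        ]] [0.34392126 0.69083013 0.69961975] [ 0.81619641  0.0065141  -2.87726075] ['frame', 'mtx', 'origin', 'attitude']
```

View pics/top0.png

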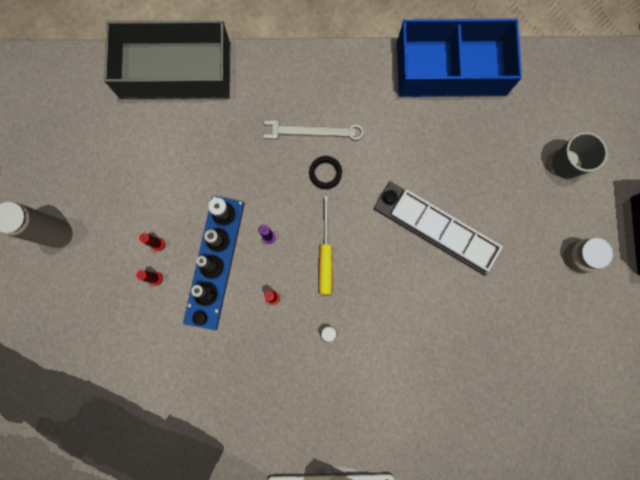

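View pics/side0.png

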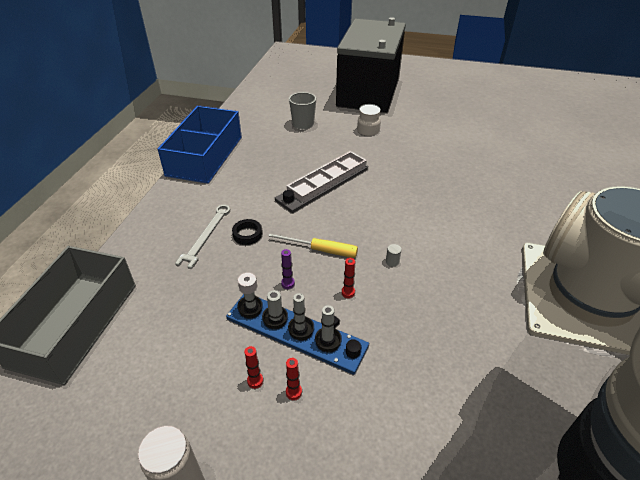

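Top view: the blue test rack runs from the knob at (200,318) to the wide head at (219,205). The carrying rack's knob is at (390,197) and its far end near (490,265). Next I'll view enlarged crops.

```bash
python3 - <<'E'
import cv2
t=cv2.imread('pics/top0.png');s=cv2.imread('pics/side0.png')
cv2.imwrite('pics/c1.png',cv2.resize(t[185:335,140:290],None,fx=4,fy=4,interpolation=cv2.INTER_CUBIC))
cv2.imwrite('pics/c2.png',cv2.resize(t[170:290,360:520],None,fx=5,fy=5,interpolation=cv2.INTER_CUBIC))
cv2.imwrite('pics/c3.png',cv2.resize(s[260:380,220:380],None,fx=5,fy=5,interpolation=cv2.INTER_CUBIC))
E
```

```text
(no output)
```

View pics/c1.png

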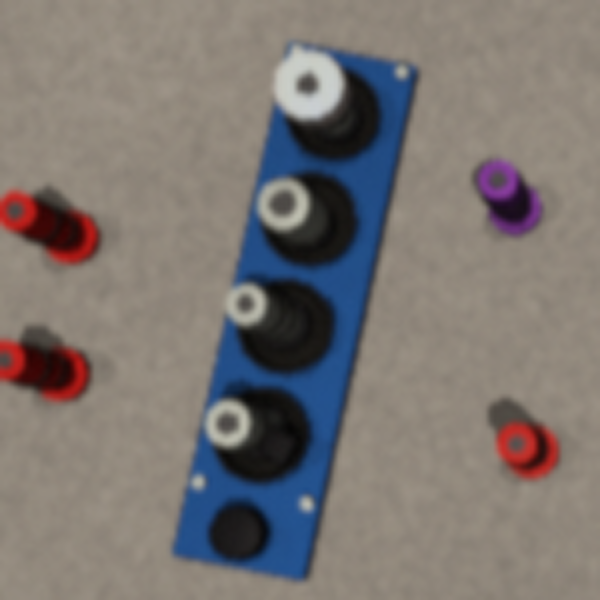

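View pics/c2.png

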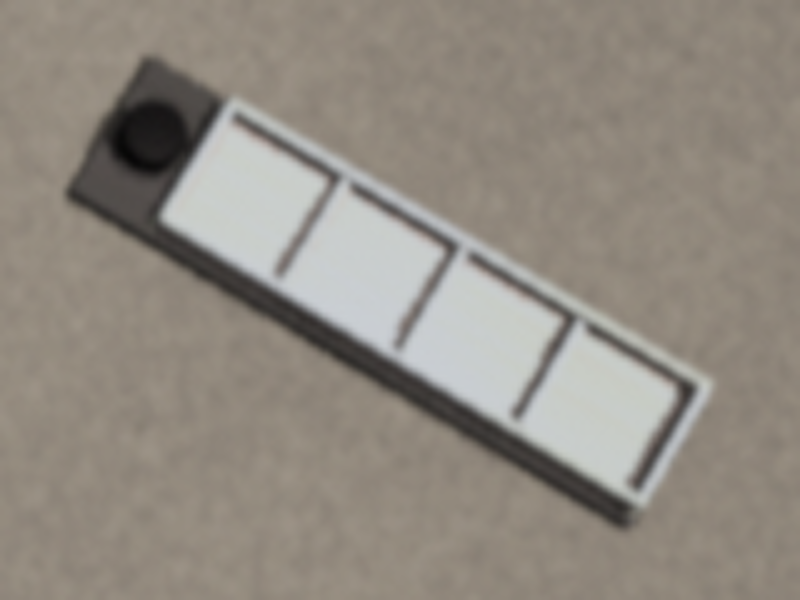

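View pics/c3.png

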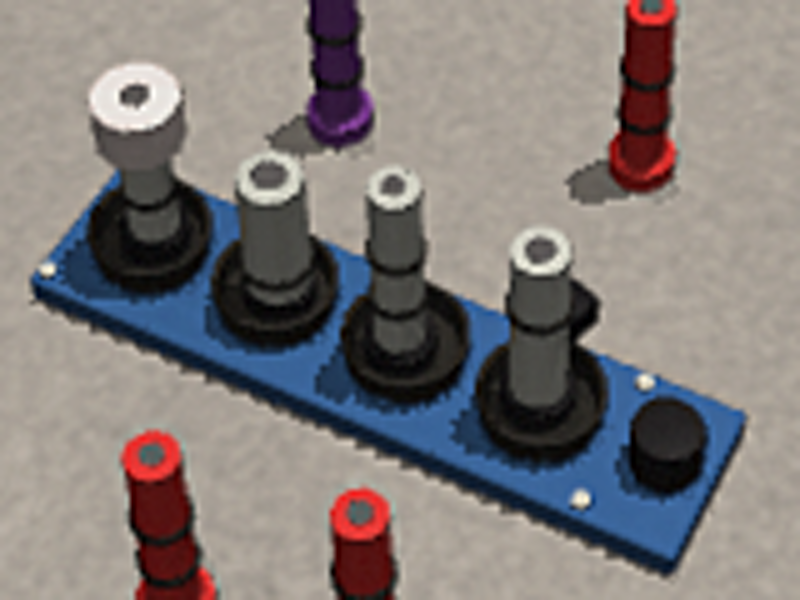

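Order from the knob: d (plug), a (slim), b (stout), c (wide head). In the top crop their top centres are at (229,423), (247,303), (284,204) and (309,85). In the side crop they are at (541,248), (394,187), (270,175) and (136,95). Next I'll compute positions.

```bash
cat > h.py <<'E'
import numpy as np
from scipy.spatial.transform import Rotation as R
from scipy.optimize import least_squares
class Cam:
    def __init__(s,mtx,o,a): s.K=np.array(mtx);s.o=np.array(o);s.R=R.from_euler('xyz',a).as_matrix()
    def proj(s,P):
        c=(np.atleast_2d(P)-s.o)@s.R; c=c*[1,-1,-1]; p=c@s.K.T; return p[:,:2]/p[:,2:]
    def ray(s,uv,z):
        d=s.R@(np.linalg.inv(s.K)@[uv[0],uv[1],1]*[1,-1,-1]); return s.o+d*(z-s.o[2])/d[2]
k=lambda f,cx,cy:[[f,0,cx],[0,f,cy],[0,0,1]]
top=Cam(k(519.747,322.404,250.919),[0.39858793,0.02274176,0.99852738],[0.12839032,-0.01587419,-1.58572727])
side=Cam(k(478.742,313.318,238.299),[0.34392126,0.69083013,0.69961975],[0.81619641,0.0065141,-2.87726075])
def un(p,f,ox,oy): return (np.array(p,float)+.5)/f-.5+[ox,oy]
E
python3 - <<'E'
from h import *
np.set_printoptions(precision=4,suppress=True)
z=dict(d=.098,a=.104,b=.082,c=.094)
T=dict(d=(229,423),a=(247,303),b=(284,204),c=(309,85));S=dict(d=(541,248),a=(394,187),b=(270,175),c=(136,95))
for n in 'dabc':
    u=un(T[n],4,140,185);v=un(S[n],5,220,260)
    f=least_squares(lambda P:np.r_[top.proj(P)[0]-u,side.proj(P)[0]-v],[.4,.2,.1])
    print(n,top.ray(u,z[n]),side.ray(v,z[n]),'tri',f.x,f.cost)
def rack(pts,loc,x0):
    return least_squares(lambda q:np.concatenate([((np.array([[np.cos(q[2]),-np.sin(q[2])],[np.sin(q[2]),np.cos(q[2])]])@l)+q[:2]-p) for p,l in zip(pts,loc)]),x0)
# blue base z=.012
P=[top.ray(un(p,4,140,185),.012)[:2] for p in[(290,42),(417,67),(308,580),(173,553)]]
print(np.array(P),[np.linalg.norm(P[i]-P[(i+1)%4]) for i in range(4)])
C=[top.ray(un(p,5,360,170),.03)[:2] for p in[(230,97),(712,383),(640,505),(160,218)]]
print(np.array(C),[np.linalg.norm(C[i]-C[(i+1)%4]) for i in range(4)],'ctr',np.mean(C,0), np.mean(P,0))
kn=top.ray(un((240,530),4,140,185),.034);kc=top.ray(un((152,134),5,360,170),.034);print('knobs',kn,kc)
E
```

```text
d [0.4489 0.2241 0.098 ] [0.4498 0.2267 0.098 ] tri [0.4497 0.2248 0.0956] 0.1484565196858227
a [0.5001 0.2159 0.104 ] [0.5004 0.2194 0.104 ] tri [0.5009 0.2167 0.1006] 0.05461121922892976
b [0.5467 0.2049 0.082 ] [0.5478 0.2076 0.082 ] tri [0.5479 0.2056 0.0793] 0.1978738103908276
c [0.5979 0.1921 0.094 ] [0.5991 0.1952 0.094 ] tri [0.5994 0.1929 0.0911] 0.25364954229453784
[[0.6373 0.2169]
 [0.6242 0.1556]
 [0.3798 0.2054]
 [0.3932 0.2685]] [np.float64(0.06269330607263918), np.float64(0.24948620478808925), np.float64(0.06455675050497618), np.float64(0.24943424614915885)]
[[ 0.6408 -0.1555]
 [ 0.528  -0.3344]
 [ 0.4821 -0.3044]
 [ 0.594  -0.1271]] [np.float64(0.21150671560875392), np.float64(0.054831690369685174), np.float64(0.20967136961057226), np.float64(0.05472398641830551)] ctr [ 0.5612 -0.2304] [0.5086 0.2116]
knobs [0.4033 0.2326 0.034 ] [ 0.6257 -0.1245  0.034 ]
```

```bash
cat > plan.py <<'E'
# usage: plan.py x y z yaw : turn (shares about tool z) first, then shift shares in turned tool axes
import sys
from h import *
from station import manip
o=manip.get_obs();x,y,z,w=map(float,sys.argv[1:5])
Rc=R.from_euler('xyz',o['eef_rot']);Rt=R.from_euler('xyz',[np.pi,0,w])
np.set_printoptions(precision=4,suppress=True)
print('t %.2f'%o['t'],o['position'],o['eef_rot'],'w %.3f f %.1f'%(o['width'],o['grip_force']),o['ft_force'])
print('turn',(Rc.inv()*Rt).as_rotvec()/(np.pi/2),'shift',Rt.inv().apply(np.array([x,y,z])-o['position'])/.5)
E
python3 plan.py .4485 .2241 .2 2.937
```

```text
t 0.10 [0.1827 0.5185 0.2307] [-3.1404 -0.0002  2.8028] w 0.996 f 0.0 [-0.7525  1.2683  0.4448]
turn [-0.0007 -0.0002 -0.0854] shift [-0.6402 -0.4686  0.0615]
```

Call:
send_rows([
  [[0,0,0],[0,0,-0.085]],
  [[-0.064,-0.047,0.006],[0,0,0]],
  [[-0.064,-0.047,0.006],[0,0,0]],
  [[-0.064,-0.047,0.006],[0,0,0]],
  [[-0.064,-0.047,0.006],[0,0,0]],
  [[-0.064,-0.047,0.006],[0,0,0]],
  [[-0.064,-0.047,0.006],[0,0,0]],
  [[-0.064,-0.047,0.006],[0,0,0]],
  [[-0.064,-0.047,0.006],[0,0,0]],
  [[-0.064,-0.047,0.006],[0,0,0]],
  [[-0.064,-0.047,0.006],[0,0,0]],
  [[0,0,0],[0,0,0]],
  [[0,0,0],[0,0,0]],
], hand=1, force=30)

```text
t: 1.4
position: [0.4484, 0.2227, 0.2008]
eef_rot: [-3.141, -0.001, 2.934]
ft_force: [-0.4, 0.8, 0.1]
width: 1.0
grip_force: 0.0
```

```bash
python3 plan.py .4485 .2241 .063 2.937; python3 - <<'E'
from station import manip
import cv2,json
d=manip.get_image('wrist');cv2.imwrite('pics/w1.png',d['frame'][:,:,::-1])
json.dump([d[k].tolist() if hasattr(d[k],'tolist') else d[k] for k in('mtx','origin','attitude')],open('w1.json','w'))
print(d['mtx'],d['origin'],d['attitude'])
E
```

```text
t 1.40 [0.4484 0.2227 0.2008] [-3.1412 -0.0012  2.9341] w 1.000 f 0.0 [-0.3891  0.8175  0.0803]
turn [-0.0003 -0.0008 -0.0019] shift [0.0003 0.0029 0.2756]
[[424.57956041   0.         323.73290781]
 [  0.         424.57956041 244.03569898]
 [  0.           0.           1.        ]] [0.37418191 0.23820449 0.34383682] [-3.03705400e-01  8.20942286e-04  1.36355801e+00]
```

View pics/w1.png

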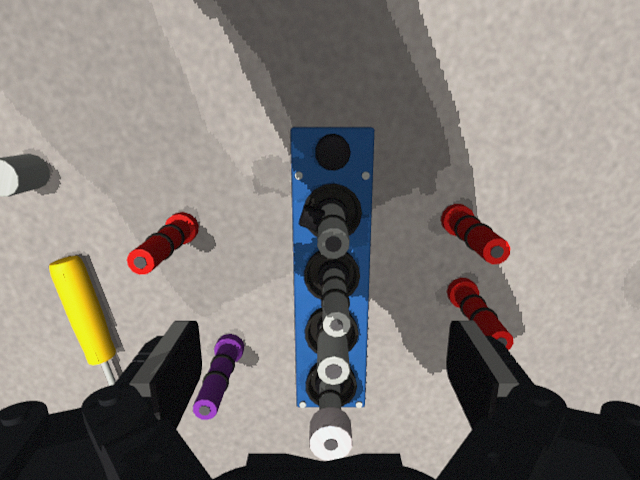

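The wrist view has the blue rack vertical with its knob at (333,152). Injector tops are at d (333,243), a (336,324), b (333,371) and c (330,443).

```bash
python3 - <<'E'
from h import *
import json
np.set_printoptions(precision=4,suppress=True)
c=Cam(*json.load(open('w1.json')))
for n,u,z in[('d',(333,243),.098),('a',(336,324),.104),('b',(333,371),.082),('c',(330,443),.094)]: print(n,c.ray(u,z))
for u in[(291,127),(374,128),(297,405),(364,405)]:print(c.ray(u,.012))
E
```

```text
d [0.45   0.2278 0.098 ]
a [0.5009 0.2193 0.104 ]
b [0.5486 0.2081 0.082 ]
c [0.5992 0.1953 0.094 ]
[0.3803 0.2114 0.012 ]
[0.3939 0.2725 0.012 ]
[0.6242 0.16   0.012 ]
[0.637  0.2209 0.012 ]
```

Call:
send_rows([
  [[0,0.008,0.04],[0,0,0]],
  [[0,0,0.06],[0,0,0]],
  [[0,0,0.06],[0,0,0]],
  [[0,0,0.06],[0,0,0]],
  [[0,0,0.04],[0,0,0]],
  [[0,0,0.015],[0,0,0]],
  [[0,0,0],[0,0,0]],
  [[0,0,0],[0,0,0]],
])

```text
t: 2.25
position: [0.4492, 0.228, 0.0647]
eef_rot: [3.141, 0.001, 2.937]
ft_force: [0.1, 0.4, -0.3]
width: 1.0
grip_force: 0.0
```

Call:
send_rows([
  [[0,0,0],[0,0,0]],
  [[0,0,0],[0,0,0]],
  [[0,0,0],[0,0,0]],
  [[0,0,0],[0,0,0]],
  [[0,0,0],[0,0,0]],
  [[0,0,0],[0,0,0]],
  [[0,0,0],[0,0,0]],
  [[0,0,0],[0,0,0]],
  [[0,0,0],[0,0,0]],
  [[0,0,0],[0,0,0]],
], hand=0, force=30)

```text
t: 3.25
position: [0.4491, 0.2273, 0.064]
eef_rot: [3.141, 0.0, 2.936]
ft_force: [-0.0, -0.9, 4.7]
width: 0.226
grip_force: 29.9
```

Call:
send_rows([
  [[0,0,-0.03],[0,0,0]],
  [[0,0,-0.05],[0,0,0]],
  [[0,0,-0.06],[0,0,0]],
  [[0,0,-0.06],[0,0,0]],
  [[0,0,-0.05],[0,0,-0.04]],
  [[0,0,-0.02],[0,0,-0.08]],
  [[0,0,0],[0,0,-0.08]],
  [[0,0,0],[0,0,-0.08]],
  [[0,0,0],[0,0,-0.08]],
  [[0,0,0],[0,0,-0.08]],
  [[0,0,0],[0,0,-0.08]],
  [[0,0,0],[0,0,-0.08]],
  [[0,0,0],[0,0,-0.08]],
  [[0,0,0],[0,0,-0.06]],
  [[0,0,0],[0,0,-0.032]],
  [[0,0,0],[0,0,0]],
  [[0,0,0],[0,0,0]],
])

```text
t: 4.95
position: [0.4488, 0.2274, 0.1985]
eef_rot: [3.141, -0.0, -2.136]
ft_force: [0.4, -0.3, -1.1]
width: 0.224
grip_force: 29.5
```

```bash
python3 plan.py .6030 -.1634 .2 4.150
```

```text
t 4.95 [0.4488 0.2274 0.1985] [ 3.1411 -0.0004 -2.1358] w 0.224 f 29.5 [ 0.4316 -0.2814 -1.1312]
turn [ 0.0003 -0.0003 -0.0017] shift [ 0.4968 -0.6775 -0.0031]
```

Call:
send_rows([
  [[0.02,-0.028,0],[0,0,0]],
  [[0.0414,-0.0565,0],[0,0,0]],
  [[0.0414,-0.0565,0],[0,0,0]],
  [[0.0414,-0.0565,0],[0,0,0]],
  [[0.0414,-0.0565,0],[0,0,0]],
  [[0.0414,-0.0565,0],[0,0,0]],
  [[0.0414,-0.0565,0],[0,0,0]],
  [[0.0414,-0.0565,0],[0,0,0]],
  [[0.0414,-0.0565,0],[0,0,0]],
  [[0.0414,-0.0565,0],[0,0,0]],
  [[0.0414,-0.0565,0],[0,0,0]],
  [[0.0414,-0.0565,0],[0,0,0]],
  [[0.02,-0.028,0],[0,0,0]],
  [[0,0,0],[0,0,0]],
  [[0,0,0],[0,0,0]],
  [[0,0,0],[0,0,0]],
])

```text
t: 6.55
position: [0.6027, -0.1618, 0.1989]
eef_rot: [3.141, 0.0, -2.134]
ft_force: [0.1, -0.2, -1.4]
width: 0.224
grip_force: 29.6
```

```bash
python3 plan.py .6030 -.1634 .064 4.150; python3 - <<'E'
from station import manip
import cv2,json
d=manip.get_image('wrist');cv2.imwrite('pics/w2.png',d['frame'][:,:,::-1])
json.dump([d[k].tolist() if hasattr(d[k],'tolist') else d[k] for k in('mtx','origin','attitude')],open('w2.json','w'))
E
```

```text
t 6.55 [ 0.6027 -0.1618  0.1989] [ 3.1412  0.0002 -2.1337] w 0.224 f 29.6 [ 0.0623 -0.1566 -1.3593]
turn [ 0.0003  0.0001 -0.0003] shift [ 0.0024 -0.0022  0.2698]
```

View pics/w2.png

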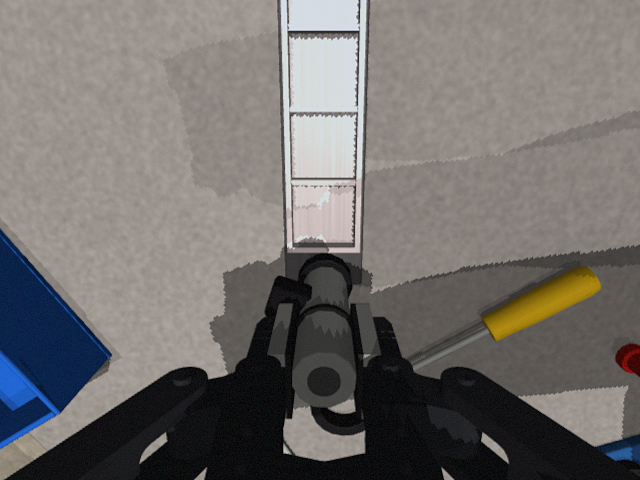

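The wrist view shows the carrying rack vertical. Its dividers are at rows 182, 112 and 33, its end wall is near row 250, its centreline is at column ~324, and the held injector d hangs straight.

```bash
python3 - <<'E'
from h import *
import json
np.set_printoptions(precision=4,suppress=True)
c=Cam(*json.load(open('w2.json')))
cen=np.array([.5612,-.2304]);u=np.array([.5335,.8457])
for v,l in[((324,33),-52),((323.5,112),0),((324,182),52),((325,250),106)]:
    p=c.ray(v,.03)[:2];print(p,'top-based',cen+u*l/1000,'implied centre',p-u*l/1000)
a,b=c.ray((282,33),.03),c.ray((367,33),.03);print(np.linalg.norm(a-b),(a+b)/2)
a,b=c.ray((286,182),.03),c.ray((362,182),.03);print(np.linalg.norm(a-b),(a+b)/2)
E
```

```text
[ 0.5361 -0.2686] top-based [ 0.5335 -0.2744] implied centre [ 0.5638 -0.2246]
[ 0.5632 -0.2263] top-based [ 0.5612 -0.2304] implied centre [ 0.5632 -0.2263]
[ 0.5891 -0.1844] top-based [ 0.5889 -0.1864] implied centre [ 0.5613 -0.2284]
[ 0.6165 -0.1394] top-based [ 0.6178 -0.1408] implied centre [ 0.56   -0.2291]
0.05659793957572295 [ 0.5358 -0.2684  0.03  ]
0.0559477779022222 [ 0.5891 -0.1844  0.03  ]
```

Call:
send_rows([
  [[-0.001,0.001,0.03],[0,0,0]],
  [[0,0,0.05],[0,0,0]],
  [[0,0,0.05],[0,0,0]],
  [[0,0,0.05],[0,0,0]],
  [[0,0,0.035],[0,0,0]],
  [[0,0,0.02],[0,0,0]],
  [[0,0,0.015],[0,0,0]],
  [[0,0,0.008],[0,0,0]],
  [[0,0,0.004],[0,0,0]],
  [[0,0,0.004],[0,0,0]],
  [[0,0,0],[0,0,0]],
  [[0,0,0],[0,0,0]],
  [[0,0,0],[0,0,0]],
])

```text
t: 7.9
position: [0.6031, -0.1624, 0.0661]
eef_rot: [-3.141, 0.0, -2.134]
ft_force: [0.2, 0.5, -0.6]
width: 0.226
grip_force: 29.6
```

Call:
send_rows([
  [[0,0,0.002],[0,0,0]],
  [[0,0,0.002],[0,0,0]],
  [[0,0,0.001],[0,0,0]],
  [[0,0,0],[0,0,0]],
  [[0,0,0],[0,0,0]],
  [[0,0,0],[0,0,0]],
])

```text
t: 8.5
position: [0.6031, -0.1623, 0.064]
eef_rot: [-3.141, 0.0, -2.134]
ft_force: [-1.7, 0.1, 4.6]
width: 0.225
grip_force: 30.4
```

Call:
send_rows([
  [[0,0,0],[0,0,0]],
  [[0,0,0],[0,0,0]],
  [[0,0,0],[0,0,0]],
  [[0,0,0],[0,0,0]],
  [[0,0,0],[0,0,0]],
  [[0,0,0],[0,0,0]],
  [[0,0,0],[0,0,0]],
  [[0,0,-0.02],[0,0,0]],
  [[0,0,-0.05],[0,0,0]],
  [[0,0,-0.07],[0,0,0]],
  [[0,0,-0.07],[0,0,0]],
  [[0,0,-0.06],[0,0,0]],
  [[0,0,0],[0,0,0]],
  [[0,0,0],[0,0,0]],
], hand=1)

```text
t: 9.9
position: [0.6032, -0.1624, 0.1994]
eef_rot: [-3.14, 0.0, -2.134]
ft_force: [-0.4, 0.6, -1.1]
width: 1.003
grip_force: 0.0
```

```bash
python3 plan.py .5006 .2185 .2 2.937; python3 - <<'E'
from station import manip
import cv2,json
d=manip.get_image('wrist')['frame'];e=manip.get_image('side')['frame']
cv2.imwrite('pics/p1.png',cv2.hconcat([cv2.resize(d[140:480,200:460],(390,510)),cv2.resize(e[120:230,260:345],(394,510))])[:,:,::-1])
E
```

```text
t 9.90 [ 0.6032 -0.1624  0.1994] [-3.1396  0.0003 -2.1342] w 1.003 f 0.0 [-0.419   0.6236 -1.0676]
turn [-0.001   0.0009  0.7716] shift [ 0.3556  0.7042 -0.0012]
```

View pics/p1.png

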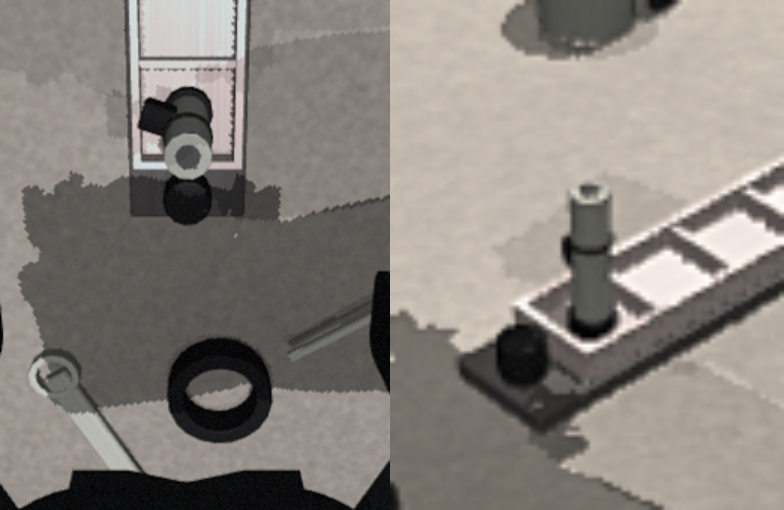

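Injector d stands upright and centred in the pocket next to the knob (wrist crop top at (187,156)). Next is a.

Call:
send_rows([
  [[0,0,0],[0,0,0.0857]],
  [[0,0,0],[0,0,0.0857]],
  [[0,0,0],[0,0,0.0857]],
  [[0,0,0],[0,0,0.0857]],
  [[0,0,0],[0,0,0.0857]],
  [[0,0,0],[0,0,0.0857]],
  [[0,0,0],[0,0,0.0857]],
  [[0,0,0],[0,0,0.0857]],
  [[0,0,0],[0,0,0.086]],
  [[0.0356,0.0704,0],[0,0,0]],
  [[0.0356,0.0704,0],[0,0,0]],
  [[0.0356,0.0704,0],[0,0,0]],
  [[0.0356,0.0704,0],[0,0,0]],
  [[0.0356,0.0704,0],[0,0,0]],
  [[0.0356,0.0704,0],[0,0,0]],
  [[0.0356,0.0704,0],[0,0,0]],
  [[0.0356,0.0704,0],[0,0,0]],
  [[0.0356,0.0704,0],[0,0,0]],
  [[0.0356,0.0704,0],[0,0,0]],
])

```text
t: 11.9
position: [0.499, 0.2198, 0.1973]
eef_rot: [-3.141, -0.002, 2.937]
ft_force: [0.6, -0.9, -0.5]
width: 0.995
grip_force: 0.0
```

Call:
send_rows([
  [[0,0,0],[0,0,0]],
  [[0,0,0],[0,0,0]],
  [[0,0,0],[0,0,0]],
])

```text
t: 12.2
position: [0.5001, 0.2179, 0.1976]
eef_rot: [-3.141, -0.001, 2.937]
ft_force: [0.4, -0.1, 0.5]
width: 0.997
grip_force: 0.0
```

```bash
python3 plan.py .5006 .2185 .06 2.937
```

```text
t 12.20 [0.5001 0.2179 0.1976] [-3.1408 -0.001   2.9366] w 0.997 f 0.0 [ 0.3606 -0.0562  0.4856]
turn [-0.0005 -0.0006 -0.0002] shift [-0.0007  0.0013  0.2752]
```

Call:
send_rows([
  [[0,0.001,0.04],[0,0,0]],
  [[0,0,0.06],[0,0,0]],
  [[0,0,0.06],[0,0,0]],
  [[0,0,0.06],[0,0,0]],
  [[0,0,0.04],[0,0,0]],
  [[0,0,0.015],[0,0,0]],
  [[0,0,0],[0,0,0]],
  [[0,0,0],[0,0,0]],
])

```text
t: 13.0
position: [0.501, 0.2186, 0.0616]
eef_rot: [3.141, 0.001, 2.936]
ft_force: [-0.2, 0.0, 0.7]
width: 1.0
grip_force: 0.0
```

Call:
send_rows([
  [[0,0,0],[0,0,0]],
  [[0,0,0],[0,0,0]],
  [[0,0,0],[0,0,0]],
  [[0,0,0],[0,0,0]],
  [[0,0,0],[0,0,0]],
  [[0,0,0],[0,0,0]],
  [[0,0,0],[0,0,0]],
  [[0,0,0],[0,0,0]],
  [[0,0,0],[0,0,0]],
  [[0,0,0],[0,0,0]],
], hand=0, force=30)

```text
t: 14.0
position: [0.5004, 0.2191, 0.061]
eef_rot: [3.141, 0.0, 2.937]
ft_force: [-1.1, 0.0, 5.3]
width: 0.202
grip_force: 29.7
```

Call:
send_rows([
  [[0,0,-0.03],[0,0,0]],
  [[0,0,-0.05],[0,0,0]],
  [[0,0,-0.06],[0,0,0]],
  [[0,0,-0.06],[0,0,0]],
  [[0,0,-0.05],[0,0,-0.04]],
  [[0,0,-0.03],[0,0,-0.08]],
  [[0,0,0],[0,0,-0.08]],
  [[0,0,0],[0,0,-0.08]],
  [[0,0,0],[0,0,-0.08]],
  [[0,0,0],[0,0,-0.08]],
  [[0,0,0],[0,0,-0.08]],
  [[0,0,0],[0,0,-0.08]],
  [[0,0,0],[0,0,-0.08]],
  [[0,0,0],[0,0,-0.06]],
  [[0,0,0],[0,0,-0.032]],
  [[0,0,0],[0,0,0]],
  [[0,0,0],[0,0,0]],
])

```text
t: 15.7
position: [0.5002, 0.219, 0.2004]
eef_rot: [3.141, -0.0, -2.135]
ft_force: [-0.1, -0.3, -0.5]
width: 0.201
grip_force: 29.4
```

```bash
python3 plan.py .5759 -.2058 .2 4.150
```

```text
t 15.70 [0.5002 0.219  0.2004] [ 3.1411 -0.0005 -2.1352] w 0.201 f 29.4 [-0.0657 -0.2555 -0.5445]
turn [ 0.0003 -0.0003 -0.0013] shift [ 0.638  -0.5812  0.0008]
```

Call:
send_rows([
  [[0.0266,-0.0242,0],[0,0,0]],
  [[0.0532,-0.0484,0],[0,0,0]],
  [[0.0532,-0.0484,0],[0,0,0]],
  [[0.0532,-0.0484,0],[0,0,0]],
  [[0.0532,-0.0484,0],[0,0,0]],
  [[0.0532,-0.0484,0],[0,0,0]],
  [[0.0532,-0.0484,0],[0,0,0]],
  [[0.0532,-0.0484,0],[0,0,0]],
  [[0.0532,-0.0484,0],[0,0,0]],
  [[0.0532,-0.0484,0],[0,0,0]],
  [[0.0532,-0.0484,0],[0,0,0]],
  [[0.0532,-0.0484,0],[0,0,0]],
  [[0.0266,-0.0242,0],[0,0,0]],
  [[0,0,0],[0,0,0]],
  [[0,0,0],[0,0,0]],
  [[0,0,0],[0,0,0]],
])

```text
t: 17.3
position: [0.5754, -0.2047, 0.2009]
eef_rot: [3.141, 0.0, -2.133]
ft_force: [0.3, 0.2, -0.5]
width: 0.203
grip_force: 29.4
```

```bash
python3 plan.py .5759 -.2058 .061 4.150
```

```text
t 17.30 [ 0.5754 -0.2047  0.2009] [ 3.1413  0.0003 -2.1329] w 0.203 f 29.4 [ 0.3134  0.208  -0.5043]
turn [0.0002 0.0002 0.0002] shift [ 0.0014 -0.002   0.2798]
```

Call:
send_rows([
  [[0.001,-0.001,0.03],[0,0,0]],
  [[0,0,0.05],[0,0,0]],
  [[0,0,0.05],[0,0,0]],
  [[0,0,0.05],[0,0,0]],
  [[0,0,0.04],[0,0,0]],
  [[0,0,0.025],[0,0,0]],
  [[0,0,0.015],[0,0,0]],
  [[0,0,0.008],[0,0,0]],
  [[0,0,0.004],[0,0,0]],
  [[0,0,0.002],[0,0,0]],
  [[0,0,0.002],[0,0,0]],
  [[0,0,0.001],[0,0,0]],
  [[0,0,0],[0,0,0]],
  [[0,0,0],[0,0,0]],
  [[0,0,0],[0,0,0]],
])

```text
t: 18.8
position: [0.5757, -0.2066, 0.0624]
eef_rot: [-3.141, -0.0, -2.134]
ft_force: [-0.5, 0.1, -1.0]
width: 0.202
grip_force: 29.4
```

Call:
send_rows([
  [[0,0,0.002],[0,0,0]],
  [[0,0,0.002],[0,0,0]],
  [[0,0,0],[0,0,0]],
  [[0,0,0],[0,0,0]],
  [[0,0,0],[0,0,0]],
])

```text
t: 19.3
position: [0.5759, -0.2067, 0.061]
eef_rot: [-3.141, 0.0, -2.134]
ft_force: [-2.2, 1.1, 5.7]
width: 0.201
grip_force: 30.2
```

Call:
send_rows([
  [[0,0,0],[0,0,0]],
  [[0,0,0],[0,0,0]],
  [[0,0,0],[0,0,0]],
  [[0,0,0],[0,0,0]],
  [[0,0,0],[0,0,0]],
  [[0,0,0],[0,0,0]],
  [[0,0,0],[0,0,0]],
  [[0,0,-0.02],[0,0,0]],
  [[0,0,-0.05],[0,0,0]],
  [[0,0,-0.07],[0,0,0]],
  [[0,0,-0.07],[0,0,0]],
  [[0,0,-0.06],[0,0,0]],
  [[0,0,0],[0,0,0]],
  [[0,0,0],[0,0,0]],
], hand=1)

```text
t: 20.7
position: [0.576, -0.2067, 0.1964]
eef_rot: [-3.14, 0.0, -2.134]
ft_force: [-0.7, -0.2, -0.7]
width: 1.003
grip_force: 0.0
```

```bash
python3 plan.py .5479 .2072 .2 2.937; python3 - <<'E'
from station import manip
import cv2,json
d=manip.get_image('wrist')['frame'];e=manip.get_image('side')['frame']
cv2.imwrite('pics/p2.png',cv2.hconcat([cv2.resize(d[140:480,200:460],(390,510)),cv2.resize(e[120:230,260:345],(394,510))])[:,:,::-1])
E
```

```text
t 20.70 [ 0.576  -0.2067  0.1964] [-3.1397  0.0002 -2.1335] w 1.003 f 0.0 [-0.6773 -0.1906 -0.71  ]
turn [-0.001   0.0008  0.772 ] shift [ 0.2231  0.7991 -0.0073]
```

View pics/p2.png

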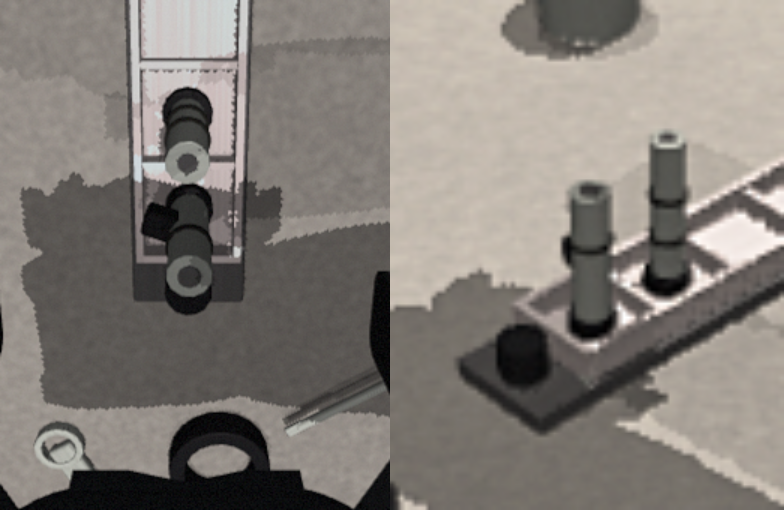

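Injectors d and a stand upright in pockets 1 and 2. Next is b.

Call:
send_rows([
  [[0,0,0],[0,0,0.0857]],
  [[0,0,0],[0,0,0.0857]],
  [[0,0,0],[0,0,0.0857]],
  [[0,0,0],[0,0,0.0857]],
  [[0,0,0],[0,0,0.0857]],
  [[0,0,0],[0,0,0.0857]],
  [[0,0,0],[0,0,0.0857]],
  [[0,0,0],[0,0,0.0857]],
  [[0,0,0],[0,0,0.086]],
  [[0.0223,0.0799,0],[0,0,0]],
  [[0.0223,0.0799,0],[0,0,0]],
  [[0.0223,0.0799,0],[0,0,0]],
  [[0.0223,0.0799,0],[0,0,0]],
  [[0.0223,0.0799,0],[0,0,0]],
  [[0.0223,0.0799,0],[0,0,0]],
  [[0.0223,0.0799,0],[0,0,0]],
  [[0.0223,0.0799,0],[0,0,0]],
  [[0.0223,0.0799,0],[0,0,0]],
  [[0.0223,0.0799,0],[0,0,0]],
])

```text
t: 22.7
position: [0.5466, 0.2088, 0.1941]
eef_rot: [-3.141, -0.002, 2.938]
ft_force: [0.3, -0.1, -0.0]
width: 0.999
grip_force: 0.0
```

Call:
send_rows([
  [[0,0,0],[0,0,0]],
  [[0,0,0],[0,0,0]],
  [[0,0,0],[0,0,0]],
])

```text
t: 23.0
position: [0.5473, 0.2066, 0.1946]
eef_rot: [-3.141, -0.001, 2.937]
ft_force: [1.3, 0.3, 0.2]
width: 0.998
grip_force: 0.0
```

```bash
python3 plan.py .5479 .2072 .045 2.937
```

```text
t 23.00 [0.5473 0.2066 0.1946] [-3.1408 -0.0012  2.9372] w 0.998 f 0.0 [1.2517 0.3327 0.2267]
turn [-0.0005 -0.0008  0.0001] shift [-0.0009  0.0015  0.2991]
```

Call:
send_rows([
  [[0,0.001,0.05],[0,0,0]],
  [[0,0,0.065],[0,0,0]],
  [[0,0,0.065],[0,0,0]],
  [[0,0,0.06],[0,0,0]],
  [[0,0,0.04],[0,0,0]],
  [[0,0,0.018],[0,0,0]],
  [[0,0,0],[0,0,0]],
  [[0,0,0],[0,0,0]],
])

```text
t: 23.8
position: [0.5483, 0.2072, 0.0472]
eef_rot: [3.141, 0.001, 2.937]
ft_force: [0.7, 0.0, 0.6]
width: 0.999
grip_force: 0.0
```

Call:
send_rows([
  [[0,0,0],[0,0,0]],
  [[0,0,0],[0,0,0]],
  [[0,0,0],[0,0,0]],
  [[0,0,0],[0,0,0]],
  [[0,0,0],[0,0,0]],
  [[0,0,0],[0,0,0]],
  [[0,0,0],[0,0,0]],
  [[0,0,0],[0,0,0]],
  [[0,0,0],[0,0,0]],
  [[0,0,0],[0,0,0]],
], hand=0, force=30)

```text
t: 24.8
position: [0.5478, 0.2078, 0.0466]
eef_rot: [3.141, 0.0, 2.938]
ft_force: [-0.4, 1.3, 5.0]
width: 0.27
grip_force: 30.7
```

Call:
send_rows([
  [[0,0,-0.03],[0,0,0]],
  [[0,0,-0.05],[0,0,0]],
  [[0,0,-0.06],[0,0,0]],
  [[0,0,-0.06],[0,0,0]],
  [[0,0,-0.06],[0,0,-0.04]],
  [[0,0,-0.04],[0,0,-0.08]],
  [[0,0,0],[0,0,-0.08]],
  [[0,0,0],[0,0,-0.08]],
  [[0,0,0],[0,0,-0.08]],
  [[0,0,0],[0,0,-0.08]],
  [[0,0,0],[0,0,-0.08]],
  [[0,0,0],[0,0,-0.08]],
  [[0,0,0],[0,0,-0.08]],
  [[0,0,0],[0,0,-0.06]],
  [[0,0,0],[0,0,-0.032]],
  [[0,0,0],[0,0,0]],
  [[0,0,0],[0,0,0]],
])

```text
t: 26.5
position: [0.5475, 0.2077, 0.1959]
eef_rot: [3.141, -0.0, -2.135]
ft_force: [-0.3, 0.7, -0.5]
width: 0.272
grip_force: 30.2
```

```bash
python3 plan.py .5481 -.2498 .195 4.150
```

```text
t 26.50 [0.5475 0.2077 0.1959] [ 3.1411 -0.0005 -2.1346] w 0.272 f 30.2 [-0.3115  0.6684 -0.4797]
turn [ 0.0003 -0.0003 -0.0009] shift [ 0.7734 -0.4889  0.0018]
```

Call:
send_rows([
  [[0.0322,-0.0204,0],[0,0,0]],
  [[0.0644,-0.0407,0],[0,0,0]],
  [[0.0644,-0.0407,0],[0,0,0]],
  [[0.0644,-0.0407,0],[0,0,0]],
  [[0.0644,-0.0407,0],[0,0,0]],
  [[0.0644,-0.0407,0],[0,0,0]],
  [[0.0644,-0.0407,0],[0,0,0]],
  [[0.0644,-0.0407,0],[0,0,0]],
  [[0.0644,-0.0407,0],[0,0,0]],
  [[0.0644,-0.0407,0],[0,0,0]],
  [[0.0644,-0.0407,0],[0,0,0]],
  [[0.0644,-0.0407,0],[0,0,0]],
  [[0.0322,-0.0204,0],[0,0,0]],
  [[0,0,0],[0,0,0]],
  [[0,0,0],[0,0,0]],
  [[0,0,0],[0,0,0]],
])

```text
t: 28.1
position: [0.5483, -0.2482, 0.1963]
eef_rot: [3.141, 0.0, -2.132]
ft_force: [-0.6, -0.3, -1.4]
width: 0.273
grip_force: 30.2
```

```bash
python3 plan.py .5481 -.2498 .0466 4.150
```

```text
t 28.10 [ 0.5483 -0.2482  0.1963] [ 3.1412  0.0003 -2.1323] w 0.273 f 30.2 [-0.6073 -0.2671 -1.4253]
turn [0.0002 0.0002 0.0006] shift [ 0.0029 -0.0013  0.2994]
```

Call:
send_rows([
  [[0.001,0,0.03],[0,0,0]],
  [[0,0,0.05],[0,0,0]],
  [[0,0,0.06],[0,0,0]],
  [[0,0,0.055],[0,0,0]],
  [[0,0,0.045],[0,0,0]],
  [[0,0,0.025],[0,0,0]],
  [[0,0,0.015],[0,0,0]],
  [[0,0,0.008],[0,0,0]],
  [[0,0,0.004],[0,0,0]],
  [[0,0,0.002],[0,0,0]],
  [[0,0,0.002],[0,0,0]],
  [[0,0,0.001],[0,0,0]],
  [[0,0,0],[0,0,0]],
  [[0,0,0],[0,0,0]],
  [[0,0,0],[0,0,0]],
])

```text
t: 29.6
position: [0.5481, -0.2499, 0.0479]
eef_rot: [-3.141, -0.0, -2.133]
ft_force: [-0.0, -0.0, -0.7]
width: 0.272
grip_force: 30.2
```

Call:
send_rows([
  [[0,0,0.002],[0,0,0]],
  [[0,0,0.001],[0,0,0]],
  [[0,0,0],[0,0,0]],
  [[0,0,0],[0,0,0]],
  [[0,0,0],[0,0,0]],
])

```text
t: 30.1
position: [0.5481, -0.2499, 0.0466]
eef_rot: [-3.141, -0.0, -2.133]
ft_force: [-1.0, 0.7, 5.7]
width: 0.27
grip_force: 30.7
```

Call:
send_rows([
  [[0,0,0],[0,0,0]],
  [[0,0,0],[0,0,0]],
  [[0,0,0],[0,0,0]],
  [[0,0,0],[0,0,0]],
  [[0,0,0],[0,0,0]],
  [[0,0,0],[0,0,0]],
  [[0,0,0],[0,0,0]],
  [[0,0,-0.02],[0,0,0]],
  [[0,0,-0.05],[0,0,0]],
  [[0,0,-0.08],[0,0,0]],
  [[0,0,-0.08],[0,0,0]],
  [[0,0,-0.07],[0,0,0]],
  [[0,0,0],[0,0,0]],
  [[0,0,0],[0,0,0]],
], hand=1)

```text
t: 31.5
position: [0.5483, -0.25, 0.1976]
eef_rot: [-3.139, -0.0, -2.133]
ft_force: [-0.2, 0.1, 0.0]
width: 1.0
grip_force: 0.0
```

```bash
python3 plan.py .599 .1945 .2 2.937; python3 - <<'E'
from station import manip
import cv2,json
d=manip.get_image('wrist')['frame'];e=manip.get_image('side')['frame']
cv2.imwrite('pics/p3.png',cv2.hconcat([cv2.resize(d[140:480,200:460],(390,510)),cv2.resize(e[110:220,280:365],(394,510))])[:,:,::-1])
E
```

```text
t 31.50 [ 0.5483 -0.25    0.1976] [-3.1392 -0.     -2.1329] w 1.000 f 0.0 [-0.2348  0.1318  0.0289]
turn [-0.0013  0.0009  0.7724] shift [ 0.0813  0.891  -0.0047]
```

View pics/p3.png

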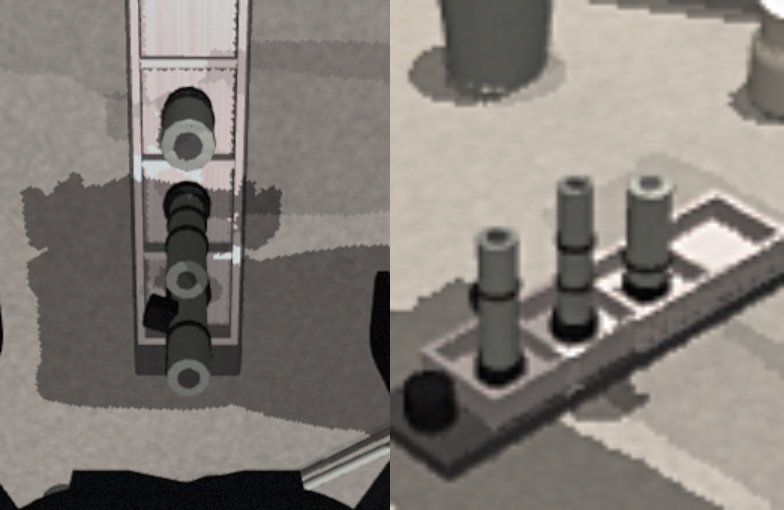

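Injectors d, a and b all stand upright in pockets 1 to 3. Next is c.

Call:
send_rows([
  [[0,0,0],[0,0,0.0857]],
  [[0,0,0],[0,0,0.0857]],
  [[0,0,0],[0,0,0.0857]],
  [[0,0,0],[0,0,0.0857]],
  [[0,0,0],[0,0,0.0857]],
  [[0,0,0],[0,0,0.0857]],
  [[0,0,0],[0,0,0.0857]],
  [[0,0,0],[0,0,0.0857]],
  [[0,0,0],[0,0,0.086]],
  [[0.0081,0.081,0],[0,0,0]],
  [[0.0081,0.081,0],[0,0,0]],
  [[0.0081,0.081,0],[0,0,0]],
  [[0.0081,0.081,0],[0,0,0]],
  [[0.0081,0.081,0],[0,0,0]],
  [[0.0081,0.081,0],[0,0,0]],
  [[0.0081,0.081,0],[0,0,0]],
  [[0.0081,0.081,0],[0,0,0]],
  [[0.0081,0.081,0],[0,0,0]],
  [[0.0081,0.081,0],[0,0,0]],
])

```text
t: 33.5
position: [0.5896, 0.1567, 0.195]
eef_rot: [-3.141, -0.002, 2.938]
ft_force: [-0.6, -0.4, 1.3]
width: 1.003
grip_force: 0.0
```

Call:
send_rows([
  [[0,0.08,0],[0,0,0]],
  [[0,0,0],[0,0,0]],
  [[0,0,0],[0,0,0]],
  [[0,0,0],[0,0,0]],
])

```text
t: 33.9
position: [0.5979, 0.1935, 0.1954]
eef_rot: [-3.141, -0.001, 2.938]
ft_force: [-0.3, 0.1, 0.1]
width: 1.0
grip_force: 0.0
```

```bash
python3 plan.py .599 .1945 .064 2.937
```

```text
t 33.90 [0.5979 0.1935 0.1954] [-3.1407 -0.0015  2.9378] w 1.000 f 0.0 [-0.2834  0.0639  0.0881]
turn [-0.0006 -0.0009  0.0005] shift [-0.0018  0.0024  0.2629]
```

Call:
send_rows([
  [[-0.001,0.002,0.04],[0,0,0]],
  [[0,0,0.06],[0,0,0]],
  [[0,0,0.06],[0,0,0]],
  [[0,0,0.055],[0,0,0]],
  [[0,0,0.035],[0,0,0]],
  [[0,0,0.012],[0,0,0]],
  [[0,0,0],[0,0,0]],
  [[0,0,0],[0,0,0]],
])

```text
t: 34.7
position: [0.5995, 0.1946, 0.0663]
eef_rot: [3.141, 0.001, 2.937]
ft_force: [-0.0, 0.2, -0.5]
width: 1.001
grip_force: 0.0
```

Call:
send_rows([
  [[0,0,0],[0,0,0]],
  [[0,0,0],[0,0,0]],
  [[0,0,0],[0,0,0]],
  [[0,0,0],[0,0,0]],
  [[0,0,0],[0,0,0]],
  [[0,0,0],[0,0,0]],
  [[0,0,0],[0,0,0]],
  [[0,0,0],[0,0,0]],
  [[0,0,0],[0,0,0]],
  [[0,0,0],[0,0,0]],
], hand=0, force=30)

```text
t: 35.7
position: [0.5992, 0.1952, 0.0657]
eef_rot: [3.141, 0.001, 2.938]
ft_force: [-0.0, -0.5, 5.8]
width: 0.363
grip_force: 29.5
```

Call:
send_rows([
  [[0,0,-0.03],[0,0,0]],
  [[0,0,-0.05],[0,0,0]],
  [[0,0,-0.06],[0,0,0]],
  [[0,0,-0.06],[0,0,0]],
  [[0,0,-0.05],[0,0,-0.04]],
  [[0,0,-0.03],[0,0,-0.08]],
  [[0,0,0],[0,0,-0.08]],
  [[0,0,0],[0,0,-0.08]],
  [[0,0,0],[0,0,-0.08]],
  [[0,0,0],[0,0,-0.08]],
  [[0,0,0],[0,0,-0.08]],
  [[0,0,0],[0,0,-0.08]],
  [[0,0,0],[0,0,-0.08]],
  [[0,0,0],[0,0,-0.06]],
  [[0,0,0],[0,0,-0.032]],
  [[0,0,0],[0,0,0]],
  [[0,0,0],[0,0,0]],
])

```text
t: 37.4
position: [0.5988, 0.195, 0.2049]
eef_rot: [3.141, -0.001, -2.134]
ft_force: [-0.4, -0.5, -0.9]
width: 0.366
grip_force: 29.9
```

```bash
python3 plan.py .5204 -.2938 .2 4.150
```

```text
t 37.40 [0.5988 0.195  0.2049] [ 3.1411 -0.0005 -2.134 ] w 0.366 f 29.9 [-0.4119 -0.5102 -0.9247]
turn [ 0.0003 -0.0003 -0.0005] shift [ 0.9107 -0.3886  0.0098]
```

Call:
send_rows([
  [[0.035,-0.015,0],[0,0,0]],
  [[0.07,-0.03,0],[0,0,0]],
  [[0.07,-0.03,0],[0,0,0]],
  [[0.07,-0.03,0],[0,0,0]],
  [[0.07,-0.03,0],[0,0,0]],
  [[0.07,-0.03,0],[0,0,0]],
  [[0.07,-0.03,0],[0,0,0]],
  [[0.07,-0.03,0],[0,0,0]],
  [[0.07,-0.03,0],[0,0,0]],
  [[0.07,-0.03,0],[0,0,0]],
  [[0.07,-0.03,0],[0,0,0]],
  [[0.07,-0.03,0],[0,0,0]],
  [[0.07,-0.03,0],[0,0,0]],
  [[0.035,-0.014,0],[0,0,0]],
  [[0,0,0],[0,0,0]],
  [[0,0,0],[0,0,0]],
  [[0,0,0],[0,0,0]],
])

```text
t: 39.1
position: [0.5213, -0.2927, 0.2054]
eef_rot: [3.141, 0.0, -2.132]
ft_force: [0.6, 0.2, -0.6]
width: 0.366
grip_force: 29.9
```

```bash
python3 plan.py .5204 -.2938 .0657 4.150
```

```text
t 39.10 [ 0.5213 -0.2927  0.2054] [ 3.1414  0.0002 -2.1318] w 0.366 f 29.9 [ 0.577   0.2221 -0.6196]
turn [0.0001 0.0001 0.0009] shift [0.0028 0.0003 0.2794]
```

Call:
send_rows([
  [[0.001,0.001,0.03],[0,0,0]],
  [[0,0,0.05],[0,0,0]],
  [[0,0,0.05],[0,0,0]],
  [[0,0,0.05],[0,0,0]],
  [[0,0,0.04],[0,0,0]],
  [[0,0,0.025],[0,0,0]],
  [[0,0,0.015],[0,0,0]],
  [[0,0,0.008],[0,0,0]],
  [[0,0,0.004],[0,0,0]],
  [[0,0,0.002],[0,0,0]],
  [[0,0,0.002],[0,0,0]],
  [[0,0,0.001],[0,0,0]],
  [[0,0,0],[0,0,0]],
  [[0,0,0],[0,0,0]],
  [[0,0,0],[0,0,0]],
])

```text
t: 40.6
position: [0.5206, -0.2939, 0.0669]
eef_rot: [-3.141, -0.0, -2.132]
ft_force: [0.6, -0.3, -0.7]
width: 0.366
grip_force: 29.9
```

Call:
send_rows([
  [[0,0,0.002],[0,0,0]],
  [[0,0,0.001],[0,0,0]],
  [[0,0,0],[0,0,0]],
  [[0,0,0],[0,0,0]],
  [[0,0,0],[0,0,0]],
])

```text
t: 41.1
position: [0.5207, -0.2939, 0.0657]
eef_rot: [-3.141, -0.0, -2.132]
ft_force: [-0.4, 0.2, 5.5]
width: 0.363
grip_force: 30.5
```

Call:
send_rows([
  [[0,0,0],[0,0,0]],
  [[0,0,0],[0,0,0]],
  [[0,0,0],[0,0,0]],
  [[0,0,0],[0,0,0]],
  [[0,0,0],[0,0,0]],
  [[0,0,0],[0,0,0]],
  [[0,0,0],[0,0,0]],
  [[0,0,-0.02],[0,0,0]],
  [[0,0,-0.05],[0,0,0]],
  [[0,0,-0.08],[0,0,0]],
  [[0,0,-0.08],[0,0,0]],
  [[0,0,-0.05],[0,0,0]],
  [[0,0,0],[0,0,0]],
  [[0,0,0],[0,0,0]],
  [[0,0,0],[0,0,0]],
], hand=1)

```text
t: 42.6
position: [0.5202, -0.2935, 0.2045]
eef_rot: [3.14, 0.0, -2.132]
ft_force: [0.3, -0.5, -0.1]
width: 1.002
grip_force: 0.0
```

```bash
python3 - <<'E'
from station import manip
import cv2,json
d=manip.get_image('wrist')['frame'];e=manip.get_image('side')['frame']
cv2.imwrite('pics/p4.png',cv2.hconcat([cv2.resize(d[140:480,200:460],(390,510)),cv2.resize(e[110:220,290:375],(394,510))])[:,:,::-1])
E
```

```text
(no output)
```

View pics/p4.png

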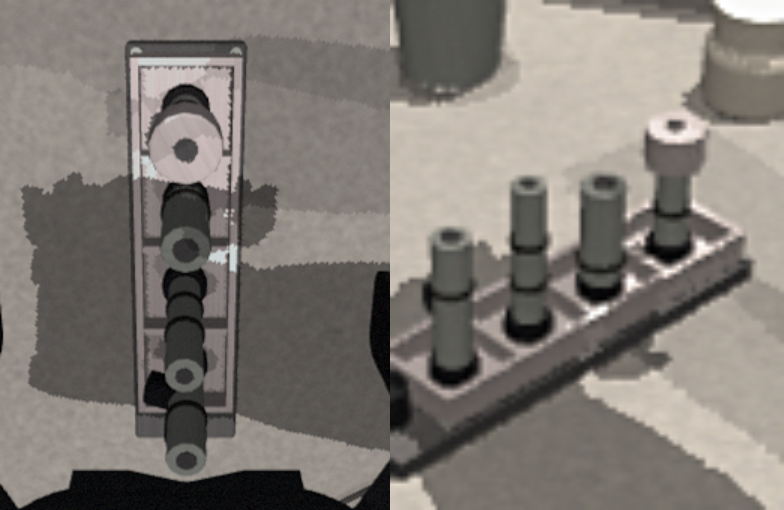

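All four stand upright in their pockets in the order d, a, b, c from the knob, and the gripper is clear of them.

```bash
python3 -c "
from station import manip
print(manip.sign_off())"
```

```text
the job is handed in; nothing more can be done
None
```

All four injectors now stand upright and released in the carrying rack, in the order d, a, b, c from the knob as on the test rack; I handed the job in at about 43 s, and no verdict came back.

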